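# Find the high spot of an antenna disc on a run-out stand

## Task

The antenna disc on the run-out stand is clamped a little off-centre. Swing the dial indicator's lifting lever right over, clear of the plunger, so that its tip rests on the rim, then turn the disc slowly by its crank to find the high spot of the rim, and leave the disc standing with the high spot at the tip, where the needle reads most. Leave the other things on the bench where they are, and keep your fingers off the copper-faced disc.

Things in the scene. Friction and masses are not known exactly. Their poses are not given: they have to be found in the camera images.
- stand: Fixed run-out stand: dark slab 170 mm (its x) by 335 mm (its y, -92 to +242), 20 mm thick. Origin on the vertical spindle axis at table height; y axis points from spindle to dial indicator, z up. Along y: disc rim 70 mm, indicator tip, stem clamp column 98 mm (top 84 mm above the table), dial case 73 mm across centred at 143 mm (top 85 mm), lifting lever pivot 185 mm, lifting cap 195 mm.
- crank_axis (a point): Point on the vertical spindle axis at the height of the middle of the crank's grip, 119 mm above the table.
- crank_grip (a point): Middle of the crank's grip: upright black cylinder, 18 mm diameter, 98 to 140 mm above the table, revolving freely on its pin 45 mm from the spindle axis, on a flat arm (16 mm wide, top 96 mm above the table). Gripped from above, it can be carried round in a circle without turning the hand. The spindle turns either way without limit; it drags 0.05 N m (1 N at the grip) and stays where it is left.
- spindle (a joint): Turn of spindle, crank and disc together, rad, counter-clockwise from above positive, 0 with the crank arm along the stand's -x axis. The disc is clamped at an unknown turn, so this number alone does not tell where the high spot is. 'Slowly' means below 3 rad/s (half a turn a second) at every moment.
- disc: The antenna disc clamped on the spindle: 140 mm diameter, 8 mm thick aluminium with a dark laminate face and a copper cross, 66 to 75 mm above the table. Its origin lies on the spindle axis at table height; its axes were set arbitrarily and do not show the high spot. Its rim runs out 1.8 mm either way, one high spot a turn.
- lift_knob (a point): Middle of the upright black knob at the end of the lifting lever: 12 mm diameter, from 84 to 120 mm above the table, this point 103 mm above the table, 42 mm from the lever's pivot. The thin lever arm (6 mm) leaves it at 85 mm above the table.
- lift_pivot (a point): Point on the vertical pivot axis of the lifting lever, at the height of lift_knob.
- lift (a joint): Lifting lever, rad. 0 (as found): its nose holds the indicator's tip off the rim and the lever points along the stand's -x axis. It grows as the lever swings clockwise seen from above, to its stop at 1.65 (lever along the stand's +y axis, away from the disc). The nose is clear of the cap beyond 1.25. Friction 0.05 N m (1.2 N at the knob): it stays where it is left.
- dial_centre (a point): Centre of the dial face (white, 66 mm across, fifty marks, black needle 31 mm long), face up, 84 mm above the table.
- needle (a joint): Dial needle, rad, clockwise from above positive, 0 along the stand's +y axis (away from the disc); one turn for 5 mm that the tip is pressed in. With the tip held off by the lever it stands at about 7.9 (past one turn); with the tip on the rim it moves somewhere between 1 (low side) and 6 (high side), following the cosine of the turn.
- board: Bystander: square dark antenna board 100 mm with four brass connectors, left of the stand. Origin under its centre.
- mouse: Bystander: black computer mouse, 105 mm long. Origin under its centre.
- screwdriver: Bystander: screwdriver with black handle, right of the stand. Origin under it.
- hexkey: Bystander: small hexagon key lying on the stand's slab. Origin under its long leg.
- adapter_mid (a point): Bystander: brass and steel coaxial adapter, 26 mm tall, 11 mm across, upright on the stand's slab. Point at its middle.
- load_mid (a point): Bystander: steel coaxial load, 30 mm tall, 12 mm across, upright on the stand's slab. Point at its middle.

How it is judged:
By the outcome, as a careful person would: the job done as asked, in the order asked, and still so for the second after the job is handed in, with the robot touching nothing.
It also fails if it takes over 72 s, if anything falls off the work surface, if the arm or the gripper's body presses on something with over 40 N, if the wrist force passes 120 N, or if a joint passes its speed limit or range.

## Robot

A 7-joint arm with a two-finger parallel gripper is mounted at the origin on the work surface. World frame = base frame: x ahead of the robot, y to its left, z up, the work surface at z = 0. Lengths are in mm, angles in rad, forces in N, time in s.
With the tool pointing down it reaches from about 425 to 875 mm from the base axis. Payload 8.4 kg.
Tool frame: the origin (TCP) lies on the centre line of the jaws, within the pads' length; the fingertips stand ctrl.nose_length ahead of it and the grasp point (between the pads) lies 2 mm behind it (ctrl.nose_length is the distance from the TCP to the fingertips, in mm); z points along the fingers, y is the line along which they close (so a half turn about z gives the same grasp; the last joint's range is limited). The gripper opens to 85 mm and grips with 20 to 120 N. Pads are 22 mm wide; open, the fingers measure 114 mm over their backs; the gripper's body (76 mm by 85 mm) begins 54 mm behind the grasp point. The pads swing forward as they close: fully open they stand 13 mm farther back than shut.
Start: joints at [-1.255, 0.333, 0.04, 1.465, -0.013, 1.343, -0.059], TCP at [261.952, 594.848, 209.508] pointing down, gripper open.
Joint ranges: [-2.58, 2.58], [-0.38, 2.09], [-1.3, 1.39], [0.25, 2.4], [-1.5, 4.64], [0.08, 2.09], [-2.65, 2.65]. Speed limits (rad/s): [2.22, 2.22, 2.79, 2.79, 3.14, 3.14, 3.14].

## Interface

Orientations are given as a rotation vector (axis times angle).
In Python, from cell import ctrl, capture, camera_model gives the robot as it stands.
- The arm moves only by the tool jog_arm, never from a script. Its arguments are lists of equal length, an entry for each row: "dp": the shift along the tool's x, y, z in cm, a list of three; "delta_rot": the turn, a rotation vector about the tool's x, y, z in rad, a list of three; "gripper": the opening, from 0 (shut) to 1 (fully open). A call has 1 to 5 rows; each row is the pose to reach, as a shift and turn from the pose commanded when the call began, along the tool's axes at that moment; what a row does not reach only later rows make up. A row lasts 1/8 s, in which the tool goes at most 62.5 mm and 10.7 degrees, less where a joint would pass 70% of its speed; a pose out of reach is approached as far as the arm can. A call with a gripper value outside its range is refused whole. The fingers move at their own pace and stop on an object; "force" is the grip in N (left out, the last holds). Time passes only in rows, so rows that repeat a pose let the fingers close. It gives the time, the measured TCP pose, the force, the opening and the grip force at its end, in the units of the state.
- ctrl.get_state(): the state, without advancing time (a new reading comes with each control period).
- capture(name): name is "scene" or "top"; returns the picture (480x640x3 uint8, red, green, blue); there is no depth.
- camera_model(name): a dict with "fx", "fy", "cx", "cy" (pixels), "world_from_camera" (4x4, takes a point from camera to world coordinates). Camera axes: x right, y up, looking along -z (the intrinsics and any distortion apply to the point x, -y, -z); pixel columns grow to the right and rows downward; lengths in mm; the calibration is good to about 2 mm. A picture is of the moment at which its call begins. camera_model takes no time and is no camera call.
- ctrl.close_job(): hands the job in; it is judged then, once.
The state is a dict: "t": time; "q": joint angles; "qvel": joint speeds; "effort": joint torques, N m; "tool_pos": TCP position; "eef_rot": TCP orientation; "ft_force": force on the tool from outside, world axes, zero at the start; "wrist_torque": the same for the moment, N m; "grip_width": finger opening in mm; "finger_force": force on a finger pad.
Only numpy, scipy, OpenCV 4.12 (cv2) and the standard library are available. Lean on these libraries where they do the work, as an engineer would, in place of code of your own. Each camera call takes 0.05 s, during which the arm holds its last target. There are 200 camera calls.

## Working session

There is one attempt and no reset: what is moved stays moved. The work goes in short steps, Python scripts to look and compute and a tool call to move; the robot and the scene stay as the last step left them, time stands still between calls to the robot, and variables do not carry over. Pictures are saved under pics/ and viewed, at most 10 in all, crops included, and the job is handed in when it is done.

Besides the shell and the picture viewer there is one more tool, called after "Request:" by a JSON object that holds its "name" and its "arguments". jog_arm: Moves the arm, as the interface text tells. Its arguments: {"type":"object","properties":{"dp":{"type":"array","items":{"type":"array","items":{"type":"number"}}},"delta_rot":{"type":"array","items":{"type":"array","items":{"type":"number"}}},"gripper":{"type":"array","items":{"type":"number"}},"force":{"type":"number"}},"required":["dp","delta_rot","gripper"]}

```bash
mkdir -p pics; ls; python3 - <<'E'
from cell import ctrl,capture,camera_model
import cv2,numpy as np
for n in("scene","top"):
    cv2.imwrite(f"pics/{n}0.png",capture(n)[:,:,::-1]); m=camera_model(n); print(n,m)
print(ctrl.get_state(),ctrl.nose_length)
E
```

```text
pics
scene {'fx': 468.1041519548214, 'fy': 468.1041519548214, 'cx': 326.0741399467096, 'cy': 249.45246475503916, 'world_from_camera': array([[-7.62093690e-01, -5.23772631e-01,  3.80625062e-01,
         9.46150327e+02],
       [ 6.47451338e-01, -6.20543836e-01,  4.42416221e-01,
         4.22192025e+02],
       [ 4.46902777e-03,  5.83598817e-01,  8.12029833e-01,
         9.16454377e+02],
       [ 0.00000000e+00,  0.00000000e+00,  0.00000000e+00,
         1.00000000e+00]])}
top {'fx': 491.0424077521657, 'fy': 491.0424077521657, 'cx': 318.04037580904236, 'cy': 241.01525501682605, 'world_from_camera': array([[-5.46155024e-04,  9.95228399e-01, -9.75711834e-02,
         4.60551562e+02],
       [-9.99997991e-01, -7.31719821e-04, -1.86606755e-03,
        -2.10521438e+01],
       [-1.92855819e-03,  9.75699682e-02,  9.95226799e-01,
         1.16501559e+03],
       [ 0.00000000e+00,  0.00000000e+00,  0.00000000e+00,
         1.00000000e+00]])}
{'t': 0.1, 'q': array([-1.25518936,  0.33384864,  0.03987601,  1.46615269, -0.0133745 ,
        1.34326528, -0.05848209]), 'qvel': array([-0.00038406,  0.00083363, -0.00062298, -0.00205234, -0.00035119,
       -0.00274556,  0.00049933]), 'effort': array([ 4.59091549e-03, -6.60021400e+01,  1.37077633e+00, -4.06471252e+01,
        1.71161711e-02,  8.92040640e-03, -1.23344016e-04]), 'tool_pos': array([261.82441127, 594.48046485, 208.71957498]), 'eef_rot': array([-6.46871390e-01, -3.07409837e+00,  2.19587660e-03]), 'ft_force': array([ 0.34606685, -0.02536278, -0.40845525]), 'wrist_torque': array([-0.02488883,  0.00241769,  0.05683856]), 'finger_force': 0.0, 'grip_width': 85.16611744611433} 17.0
```

View pics/top0.png

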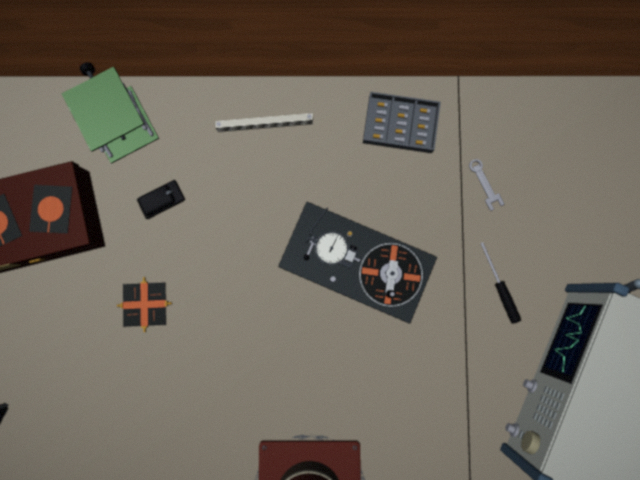

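View pics/scene0.png

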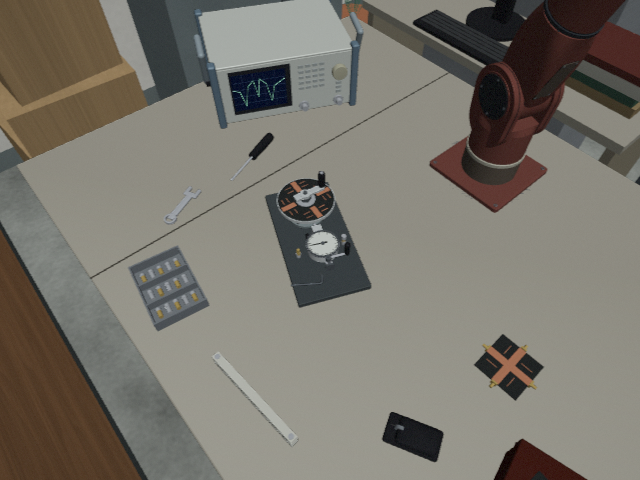

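The top view shows the slab corners at about (308,203), (437,258), (410,322) and (279,267). The dial is near (331,248), the disc near (391,273), the grip near (392,294) and the lever knob near (308,255).

```bash
cat > h.py <<'E'
import numpy as np,cv2
from cell import ctrl,capture,camera_model
from scipy.spatial.transform import Rotation as R
def ray(n,u,v,z):
    m=camera_model(n);T=np.array(m["world_from_camera"])
    d=T[:3,:3]@np.array([(u-m["cx"])/m["fx"],-(v-m["cy"])/m["fy"],-1]);o=T[:3,3]
    return o+d*(z-o[2])/d[2]
def proj(n,p):
    m=camera_model(n);T=np.array(m["world_from_camera"])
    c=T[:3,:3].T@(np.asarray(p)-T[:3,3]);return m["cx"]+m["fx"]*c[0]/-c[2],m["cy"]-m["fy"]*c[1]/-c[2]
E
python3 - <<'E'
from h import *
P=[(308,203),(437,258),(410,322),(279,267)]
W=np.array([ray("top",u,v,20) for u,v in P]);print(W.round())
for n,u,v,z in[("dial",331,248,84),("disc",391,273,80),("grip",392,294,140),("knob",308,255,115)]: print(n,ray("top",u,v,z).round())
for n,u,v,z in[("dial",322,243,84),("grip",321.5,174,140),("knob",347,240,120)]: print(n,ray("scene",u,v,z).round())
a=cv2.imread("pics/top0.png")[190:335,265:450]
b=cv2.imread("pics/scene0.png")[155:310,250:385]
a=cv2.resize(a,None,fx=4,fy=4,interpolation=cv2.INTER_CUBIC)
cv2.imwrite("pics/a.png",a)
cv2.imwrite("pics/b.png",cv2.resize(b,None,fx=3.8,fy=3.8,interpolation=cv2.INTER_CUBIC))
E
```

```text
[[ 663.    5.   20.]
 [ 533. -297.   20.]
 [ 385. -231.   20.]
 [ 512.   72.   20.]]
dial [551. -48.  84.]
disc [ 496. -180.   80.]
grip [ 450. -173.  140.]
knob [533.   2. 115.]
dial [551. -51.  84.]
grip [ 451. -171.  140.]
knob [523.  -2. 120.]
```

View pics/a.png

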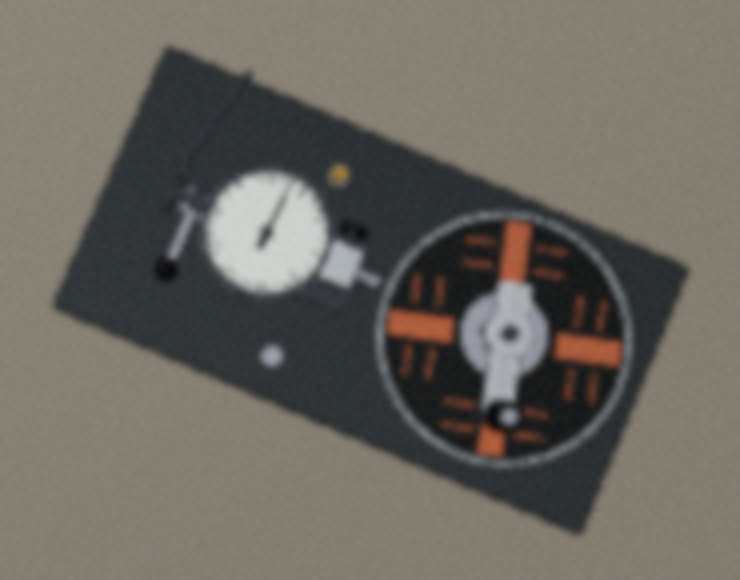

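View pics/b.png

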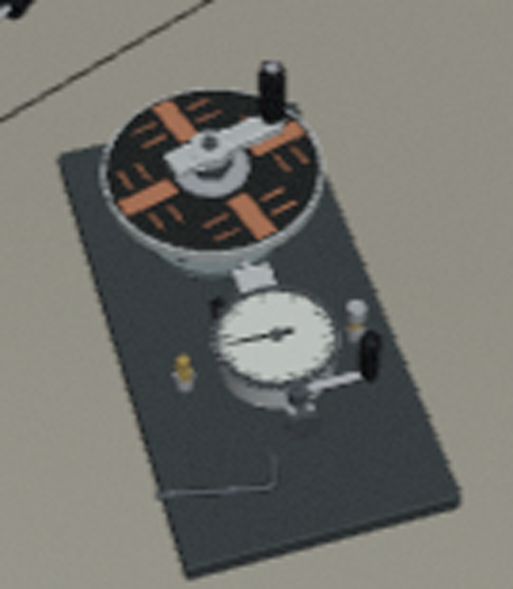

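```bash
cat >> h.py <<'E'
def stand(p): # x,y,th of stand; returns local->world
    x,y,t=p;c,s=np.cos(t),np.sin(t)
    return lambda q:np.array([x+c*q[0]-s*q[1],y+s*q[0]+c*q[1],q[2]])
E
python3 - <<'E'
from h import *
from scipy.optimize import least_squares
obs=[("top",a/4+265,b/4+190,q) for a,b,q in[(168,46,(85,242,20)),(689,270,(85,-92,20)),(581,535,(-85,-92,20)),(55,305,(-85,242,20)),(267,232,(0,143,84)),(510,334,(0,0,96)),(167,268,(-42,185,118))]]
obs+=[("scene",a/3.8+250,b/3.8+155,q) for a,b,q in[(460,495,(-85,242,20)),(188,573,(85,242,20)),(60,158,(85,-92,20)),(277,337,(0,143,84)),(371,357,(-42,185,103)),(210,143,(0,0,98))]]
f=lambda p:np.ravel([np.subtract(proj(n,stand(p)(q)),(u,v)) for n,u,v,q in obs])
r=least_squares(f,[495,-181,-.4],loss="soft_l1",x_scale=[1,1,.01]);S=stand(r.x)
print(r.x,r.fun.reshape(-1,2).round(1).tolist())
np.save("stand.npy",r.x)
print("knob",S((-42,185,103)),"pivot",S((0,185,103)),"end",S((3.3,227,103)))
g=ray("top",392.2,293.8,140);g2=ray("scene",321.6,172,140);print("grip",g,g2)
s=ctrl.get_state();M=R.from_rotvec(s["eef_rot"]).as_matrix();print(M.round(3))
print("to above knob (tool, cm)",(M.T@(S((-42,185,200))-s["tool_pos"])/10).round(2))
print("stand angle",r.x[2],"tool y angle",np.arctan2(M[1,1],M[0,1]))
E
```

```text
[ 4.94015163e+02 -1.80214014e+02 -4.08073634e-01] [[-0.4, -0.6], [0.5, -0.7], [-0.1, 0.7], [-1.3, 0.7], [-0.2, 0.1], [-0.3, 0.1], [-0.6, 0.0], [0.9, 0.3], [-1.1, -0.8], [-1.0, -1.2], [-0.2, -0.4], [-0.5, -0.4], [-0.0, 0.4]]
knob [528.87965685   6.26243729 103.        ] pivot [567.43091034 -10.40492165 103.        ] end [587.12729633  26.83675365 103.        ]
grip [ 450.87850948 -172.94897552  140.        ] [ 446.96484196 -176.04323875  140.        ]
[[-0.915  0.403 -0.   ]
 [ 0.403  0.915 -0.001]
 [-0.    -0.001 -1.   ]]
to above knob (tool, cm) [-48.15 -43.07   0.94]
stand angle -0.4080736342191299 tool y angle 1.1559951838512013
```

Request:
{"name": "jog_arm", "arguments": {"dp": [[-48.15,-43.07,0.9],[-48.15,-43.07,0.9],[-48.15,-43.07,0.9],[-48.15,-43.07,0.9],[-48.15,-43.07,0.9]], "delta_rot": [[0,0,0],[0,0,0],[0,0,0],[0,0,0],[0,0,0]], "gripper": [0.45,0.45,0.45,0.45,0.45], "force": 20}}

```text
t: 0.72
tool_pos: [391.6, 308.3, 205.0]
eef_rot: [-0.647, -3.074, -0.0]
ft_force: [-0.0, 0.4, 0.5]
grip_width: 38.2
finger_force: 0.0
```

Request:
{"name": "jog_arm", "arguments": {"dp": [[-24.6,-22.0,0.5],[-24.6,-22.0,0.5],[-24.6,-22.0,0.5],[-24.6,-22.0,0.5],[-24.6,-22.0,0.5]], "delta_rot": [[0,0,0],[0,0,0],[0,0,0],[0,0,0],[0,0,0]], "gripper": [0.45,0.45,0.45,0.45,0.45]}}

```text
t: 1.35
tool_pos: [520.7, 24.0, 200.4]
eef_rot: [0.646, 3.074, 0.001]
ft_force: [-0.0, -0.1, 0.9]
grip_width: 38.3
finger_force: 0.0
```

Request:
{"name": "jog_arm", "arguments": {"dp": [[-0.1,-0.1,0],[-0.1,-0.1,0],[-0.1,-0.1,0]], "delta_rot": [[0,0,0],[0,0,0],[0,0,0]], "gripper": [0.4,0.4,0.4]}}

```text
t: 1.72
tool_pos: [520.4, 26.1, 200.2]
eef_rot: [-0.643, -3.074, -0.0]
ft_force: [-0.4, 0.7, 0.2]
grip_width: 34.6
finger_force: 0.0
```

Request:
{"name": "jog_arm", "arguments": {"dp": [[-1.58,-1.47,2],[-1.58,-1.47,4],[-1.58,-1.47,4.8],[-1.58,-1.47,4.8]], "delta_rot": [[0,0,0],[0,0,0],[0,0,0],[0,0,0]], "gripper": [0.4,0.4,0.4,0.4]}}

```text
t: 2.22
tool_pos: [529.0, 5.7, 152.3]
eef_rot: [-0.644, -3.074, 0.0]
ft_force: [0.5, -0.2, 0.7]
grip_width: 34.5
finger_force: 0.0
```

```bash
cat >> h.py <<'E'
def shot(n,name,c,k):
    u0,v0,u1,v1=c;cv2.imwrite(f"pics/{name}.png",cv2.resize(capture(n)[v0:v1,u0:u1,::-1],None,fx=k,fy=k,interpolation=cv2.INTER_CUBIC))
E
python3 - <<'E'
from h import *
shot("scene","c",(250,155,390,310),3.8)
print(ctrl.get_state()["tool_pos"])
E
```

```text
[529.46173965   5.52013355 152.86691825]
```

View pics/c.png

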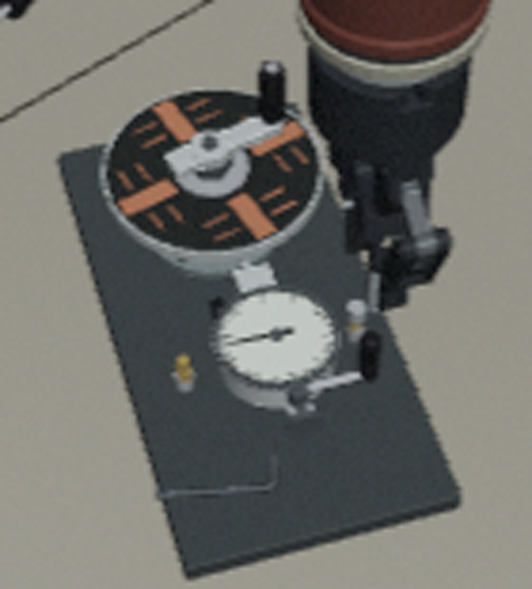

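The fingers are just above the knob (crop (371,350)) and lined up with it, and the dial is in full view. I'll go down and grip the knob.

Request:
{"name": "jog_arm", "arguments": {"dp": [[0,0,1.3],[0,0,2.6],[0,0,3.9],[0,0,4.1],[0,0,4.1]], "delta_rot": [[0,0,0],[0,0,0],[0,0,0],[0,0,0],[0,0,0]], "gripper": [0.4,0.4,0.4,0.4,0.4]}}

```text
t: 2.9
tool_pos: [529.4, 4.6, 111.3]
eef_rot: [-0.647, -3.074, 0.0]
ft_force: [0.5, 0.7, 0.2]
grip_width: 34.0
finger_force: 0.0
```

Request:
{"name": "jog_arm", "arguments": {"dp": [[0,0,0],[0,0,0],[0,0,0],[0,0,0]], "delta_rot": [[0,0,0],[0,0,0],[0,0,0],[0,0,0]], "gripper": [0.05,0.05,0.05,0.05], "force": 20}}

```text
t: 3.4
tool_pos: [529.4, 4.7, 111.5]
eef_rot: [0.647, 3.074, 0.0]
ft_force: [-0.5, -0.6, 0.5]
grip_width: 4.3
finger_force: 0.0
```

The fingers shut to 4.3 mm, so they missed the knob. I'll look again.

```bash
python3 - <<'E'
from h import *
a=capture("scene")[200:290,290:390,::-1];b=capture("top")[220:290,280:370,::-1]
f=lambda i:cv2.resize(i,(400,360),interpolation=cv2.INTER_CUBIC)
cv2.imwrite("pics/d.png",np.hstack([f(a),f(b)]))
S=stand(np.load("stand.npy"));s=ctrl.get_state();M=R.from_rotvec(s["eef_rot"]).as_matrix()
print("tip",proj("scene",s["tool_pos"]+M[:,2]*17),"knobtop",proj("scene",S((-42,185,120))),"bot",proj("scene",S((-42,185,90))),s["tool_pos"])
E
```

```text
tip (np.float64(346.2750123792189), np.float64(250.5388583964052)) knobtop (np.float64(347.4295488661164), np.float64(243.84813921926593)) bot (np.float64(346.85456997033344), np.float64(252.06563759592527)) [529.39724445   4.69371638 111.47584266]
```

View pics/d.png

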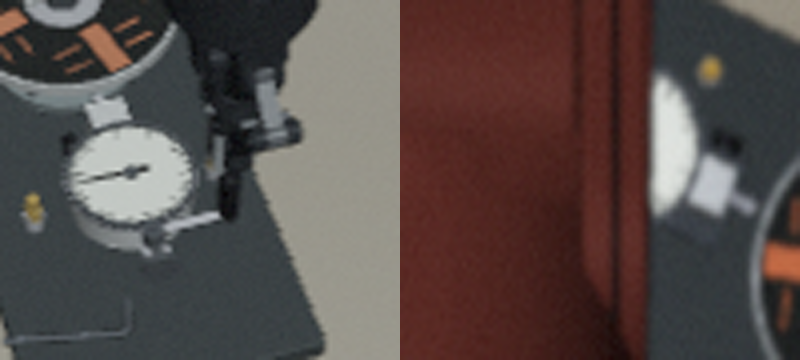

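```bash
python3 - <<'E'
from h import *
A=cv2.imread("pics/scene0.png");B=capture("scene")[:,:,::-1];np.save("B.npy",B)
c=cv2.imread("pics/c.png");C=np.zeros_like(A);C[155:310,250:390]=cv2.resize(c,(140,155),interpolation=cv2.INTER_AREA)
out=[]
s=ctrl.get_state()
S=stand(np.load("stand.npy"))
for i in(A,C,B):
    o=cv2.resize(i[200:270,325:370],None,fx=5.8,fy=8,interpolation=cv2.INTER_CUBIC).astype(float)*2.2
    out.append(np.clip(o,0,255).astype(np.uint8))
cv2.imwrite("pics/e.png",np.hstack(out)[:, :800])
E
```

```text
(no output)
```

View pics/e.png

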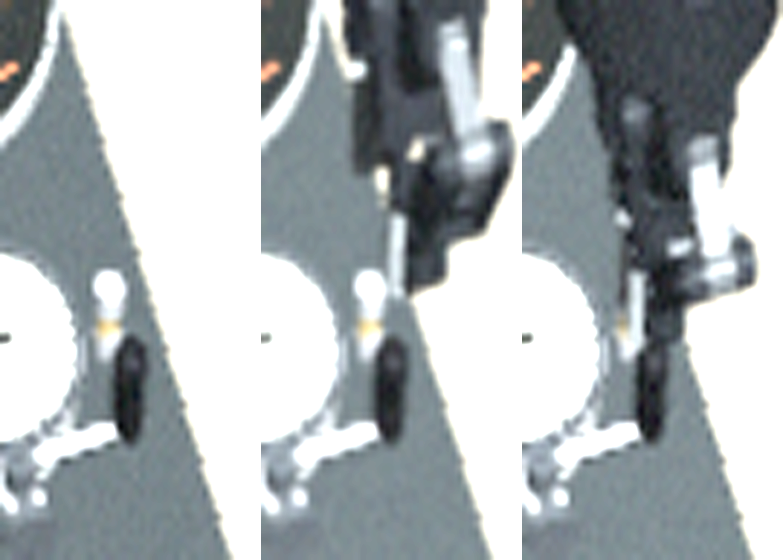

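The fingers are still above the knob: their ends are at about v≈243, where they should be at 250, and the knob is untouched. I'll open them and go lower in steps, watching the force.

Request:
{"name": "jog_arm", "arguments": {"dp": [[0,0,0],[0,0,0],[0,0,0.4],[0,0,0.8],[0,0,0.8]], "delta_rot": [[0,0,0],[0,0,0],[0,0,0],[0,0,0],[0,0,0]], "gripper": [0.45,0.45,0.45,0.45,0.45]}}

```text
t: 4.18
tool_pos: [529.0, 4.7, 102.9]
eef_rot: [-0.647, -3.073, 0.001]
ft_force: [0.4, -0.7, 0.1]
grip_width: 38.4
finger_force: 0.0
```

```bash
python3 - <<'E'
from h import *
B=capture("scene")[:,:,::-1];t=capture("top")[:,:,::-1]
o=np.clip(cv2.resize(B[195:270,310:375],(480,555),interpolation=cv2.INTER_CUBIC)*2.2,0,255)
p=np.clip(cv2.resize(t[200:300,270:330],(320,555),interpolation=cv2.INTER_CUBIC)*1.8,0,255)
cv2.imwrite("pics/f.png",np.hstack([o,p]))
s=ctrl.get_state();M=R.from_rotvec(s["eef_rot"]).as_matrix();print(s["tool_pos"],s["q"],M[:,2])
for y in(-22,0,22):
  for z in (17,-10): print(y,z,proj("scene",s["tool_pos"]+M@[0,y,z]))
E
```

```text
[529.30960994   4.62090758 103.32778656] [-0.58398895  0.18501306  0.54761386  1.91175688 -0.10901215  1.07416736
  1.16398938] [-2.72828664e-04 -1.38351814e-04 -9.99999953e-01]
-22 17 (np.float64(343.04358455766726), np.float64(244.84503886083755))
-22 -10 (np.float64(343.46737683077333), np.float64(237.42903918826832))
0 17 (np.float64(346.13579887601884), np.float64(252.67565712465478))
0 -10 (np.float64(346.6329302769896), np.float64(245.34067774961989))
22 17 (np.float64(349.30355634702676), np.float64(260.69757829635455))
22 -10 (np.float64(349.8775432879308), np.float64(253.44990915264935))[ WARN:0@1.336] global loadsave.cpp:1063 imwrite_ Unsupported depth image for selected encoder is fallbacked to CV_8U.
```

View pics/f.png

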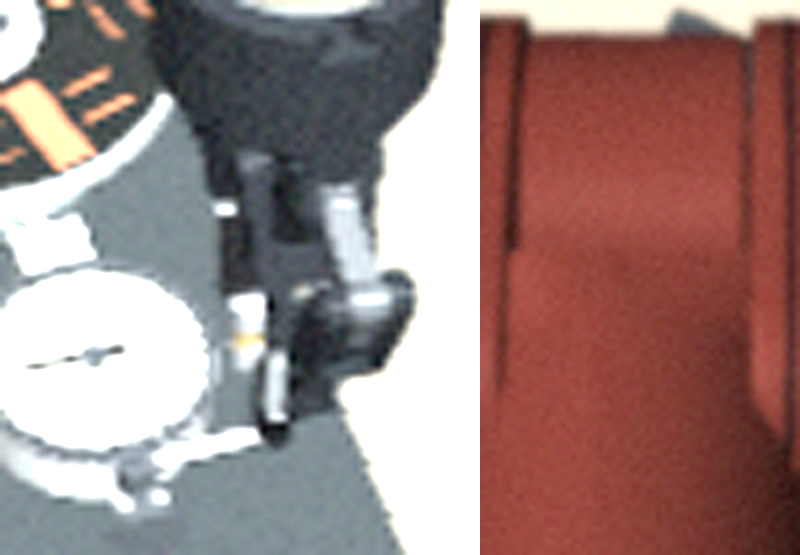

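The near finger now covers the knob, so the knob is between the fingers. I'll close.

Request:
{"name": "jog_arm", "arguments": {"dp": [[0,0,0],[0,0,0],[0,0,0],[0,0,0]], "delta_rot": [[0,0,0],[0,0,0],[0,0,0],[0,0,0]], "gripper": [0.05,0.05,0.05,0.05], "force": 20}}

```text
t: 4.78
tool_pos: [529.4, 4.7, 103.5]
eef_rot: [0.647, 3.074, 0.0]
ft_force: [-0.1, -0.3, -0.2]
grip_width: 4.3
finger_force: 0.0
```

Request:
{"name": "jog_arm", "arguments": {"dp": [[0,0,0],[0,0,0],[0,0,0.5],[0,0,1.0],[0,0,1.0]], "delta_rot": [[0,0,0],[0,0,0],[0,0,0],[0,0,0],[0,0,0]], "gripper": [0.45,0.45,0.45,0.45,0.45]}}

```text
t: 5.4
tool_pos: [528.9, 4.6, 92.8]
eef_rot: [-0.647, -3.073, 0.001]
ft_force: [0.8, 0.9, -0.4]
grip_width: 38.3
finger_force: 0.0
```

Request:
{"name": "jog_arm", "arguments": {"dp": [[0,0,0],[0,0,0],[0,0,0],[0,0,0]], "delta_rot": [[0,0,0],[0,0,0],[0,0,0],[0,0,0]], "gripper": [0.05,0.05,0.05,0.05], "force": 20}}

```text
t: 5.9
tool_pos: [529.7, 5.1, 94.3]
eef_rot: [0.647, 3.074, 0.002]
ft_force: [-2.1, 1.0, 7.6]
grip_width: 4.0
finger_force: 3.5
```

```bash
python3 - <<'E'
from h import *
B=capture("scene")[:,:,::-1]
k=8;u0,v0=305,185
o=np.clip(cv2.resize(B[v0:v0+75,u0:u0+75],None,fx=k,fy=k,interpolation=cv2.INTER_CUBIC)*2.5,0,255).astype(np.uint8)
s=ctrl.get_state();M=R.from_rotvec(s["eef_rot"]).as_matrix();S=stand(np.load("stand.npy"))
def dot(p,c):
    u,v=proj("scene",p);cv2.circle(o,(int((u-u0+.5)*k),int((v-v0+.5)*k)),3,c,-1)
for x in(-11,11):
  for z in(17,-20): dot(s["tool_pos"]+M@[x,0,z],(0,0,255))
for z in(85,120): dot(S((-42,185,z)),(0,255,0))
dot(S((0,185,90)),(0,255,0));dot(S((0,143,84)),(255,0,0))
cv2.imwrite("pics/g.png",o)
print(proj("top",(0,0,20)),proj("scene",(0,0,20)),s["tool_pos"],s["ft_force"],s["grip_width"],s["finger_force"])
E
```

```text
(np.float64(309.70017312389007), np.float64(496.7471305770057)) (np.float64(488.9922138497377), np.float64(163.3902575835872)) [529.71060398   5.15520802  94.26332076] [-3.28342149  1.92543036  7.50650771] 4.348253049713331 3.504470558837056
```

View pics/g.png

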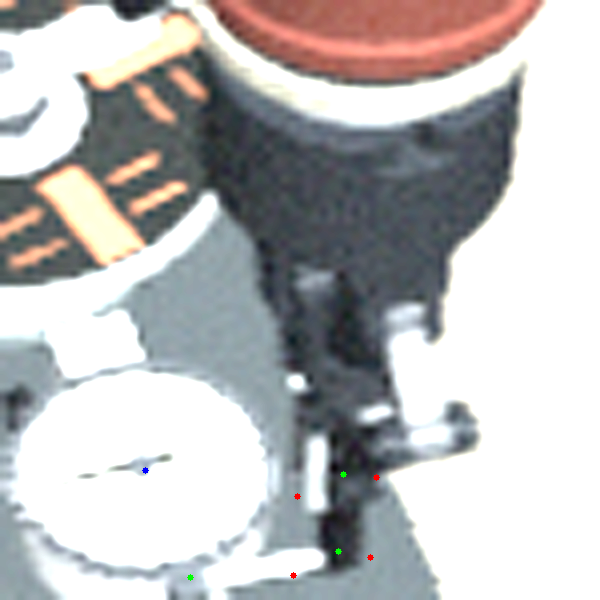

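The finger ends sit at crop row ≈510, while the claimed tip marks are at ≈565. The upward 7.5 N says the shut fingers rest on top of the knob, so the real tips are about 40 mm higher than computed. I'll open, go lower in steps, and close again.

Request:
{"name": "jog_arm", "arguments": {"dp": [[0,0,-0.2],[0,0,-0.2],[0,0,0],[0,0,0.8],[0,0,1.2]], "delta_rot": [[0,0,0],[0,0,0],[0,0,0],[0,0,0],[0,0,0]], "gripper": [0.45,0.45,0.45,0.45,0.45]}}

```text
t: 6.58
tool_pos: [528.9, 4.7, 80.5]
eef_rot: [-0.647, -3.073, 0.001]
ft_force: [1.3, -1.1, 0.7]
grip_width: 38.5
finger_force: 0.0
```

Request:
{"name": "jog_arm", "arguments": {"dp": [[0,0,0.6],[0,0,1.2],[0,0,1.2]], "delta_rot": [[0,0,0],[0,0,0],[0,0,0]], "gripper": [0.45,0.45,0.45]}}

```text
t: 6.95
tool_pos: [529.0, 4.6, 68.8]
eef_rot: [-0.647, -3.073, 0.001]
ft_force: [0.2, 1.0, -0.4]
grip_width: 38.4
finger_force: 0.0
```

Request:
{"name": "jog_arm", "arguments": {"dp": [[0,0,0],[0,0,0],[0,0,0],[0,0,0]], "delta_rot": [[0,0,0],[0,0,0],[0,0,0],[0,0,0]], "gripper": [0.05,0.05,0.05,0.05], "force": 20}}

```text
t: 7.45
tool_pos: [529.6, 5.3, 69.7]
eef_rot: [0.646, 3.074, 0.001]
ft_force: [-0.2, 3.3, 2.2]
grip_width: 11.2
finger_force: 21.3
```

The knob is gripped at 11.2 mm. Next is the swing.

Request:
{"name": "jog_arm", "arguments": {"dp": [[-0.08,0.83,0],[-0.33,1.64,0],[-0.73,2.37,0],[-1.27,3.01,0],[-1.93,3.53,0]], "delta_rot": [[0,0,0],[0,0,0],[0,0,0],[0,0,0],[0,0,0]], "gripper": [0.05,0.05,0.05,0.05,0.05]}}

```text
t: 8.07
tool_pos: [561.6, 29.0, 69.3]
eef_rot: [-0.647, -3.074, 0.001]
ft_force: [-2.6, -7.7, 2.5]
grip_width: 10.8
finger_force: 21.6
```

Request:
{"name": "jog_arm", "arguments": {"dp": [[-0.75,0.38,0],[-1.56,0.61,0],[-2.18,0.67,0],[-2.5,0.67,0],[-2.5,0.67,0]], "delta_rot": [[0,0,0],[0,0,0],[0,0,0],[0,0,0],[0,0,0]], "gripper": [0.05,0.05,0.05,0.05,0.05]}}

```text
t: 8.7
tool_pos: [587.6, 26.0, 69.4]
eef_rot: [0.646, 3.073, 0.001]
ft_force: [1.7, 2.9, -1.3]
grip_width: 11.4
finger_force: 21.3
```

Request:
{"name": "jog_arm", "arguments": {"dp": [[0,0,0],[0,0,0],[0,0,0],[0,0,-3],[0,0,-7.5]], "delta_rot": [[0,0,0],[0,0,0],[0,0,0],[0,0,0],[0,0,0]], "gripper": [0.4,0.4,0.4,0.4,0.4]}}

```text
t: 9.32
tool_pos: [585.8, 25.1, 144.1]
eef_rot: [-0.647, -3.072, 0.002]
ft_force: [1.1, 1.2, -0.4]
grip_width: 34.0
finger_force: 0.0
```

Request:
{"name": "jog_arm", "arguments": {"dp": [[0.5,-5,-0.5],[2,-11,-0.5],[3,-17,-0.5],[4.6,-22,-0.5],[4.6,-23.9,-0.5]], "delta_rot": [[0,0,0],[0,0,0],[0,0,0],[0,0,0],[0,0,0]], "gripper": [0.45,0.45,0.45,0.45,0.45]}}

```text
t: 9.95
tool_pos: [446.4, -177.3, 149.7]
eef_rot: [0.653, 3.073, 0.002]
ft_force: [0.9, 0.4, 0.8]
grip_width: 38.3
finger_force: 0.0
```

```bash
python3 - <<'E'
from h import *
S=stand(np.load("stand.npy"))
a=capture("scene");b=capture("top")
np.save("s1.npy",a);np.save("t1.npy",b)
s=ctrl.get_state();M=R.from_rotvec(s["eef_rot"]).as_matrix()
print(s["tool_pos"],(M.T@(np.array([449,-174.5,80])-s["tool_pos"])/10).round(2))
# unwarp dial by plane z=84 (scene), 4 px/mm
def dial(n,img):
    g=np.mgrid[-36:36.01:.25,-36:36.01:.25]  # rows: +y to -y
    m=np.array([[proj(n,S((c,143-r,84))) for r,c in[(-36,-36),(-36,36),(36,36),(36,-36)]]],np.float32)
    H=cv2.getPerspectiveTransform(m[0],np.float32([[0,0],[288,0],[288,288],[0,288]]))
    return cv2.warpPerspective(img,H,(288,288),flags=cv2.INTER_CUBIC)
o=np.hstack([dial("scene",cv2.imread("pics/scene0.png")),dial("scene",a[:,:,::-1])])
cv2.imwrite("pics/h0.png",o)
for n,img in(("scene",cv2.imread("pics/scene0.png")[:,:,::-1]),("top",cv2.imread("pics/top0.png")[:,:,::-1]),("scene",a),("top",b)):
    d=dial(n,np.ascontiguousarray(img)).mean(2)
    p=cv2.warpPolar(d.astype(np.float32),(144,360),(144,144),144,cv2.WARP_POLAR_LINEAR)[:,20:100].mean(1)
    p=cv2.GaussianBlur(np.r_[p,p,p][:,None],(1,9),2)[360:720,0]
    i=np.argsort(p)[:1][0]
    print(n,"needle cw from +y:",(i+90)%360,p.min(),np.median(p),"second",[( (j+90)%360,int(p[j])) for j in range(0,360,15) if p[j]<np.median(p)-12])
E
```

```text
[ 447.88897461 -176.62734585  149.79520291] [-0.01  0.23  6.98]
scene needle cw from +y: 102 103.77544 182.11044 second [(105, 112), (120, 157), (240, 159), (255, 151)]
top needle cw from +y: 89 151.70067 202.06387 second [(90, 152), (270, 189), (285, 183), (75, 183)]
scene needle cw from +y: 133 89.15401 187.32051 second [(135, 92), (150, 166), (270, 172), (285, 161), (300, 166)]
top needle cw from +y: 121 159.60025 215.301 second [(105, 199), (120, 160), (315, 194), (330, 197)]
```

The needle went from about 95° to about 125° (within its on-rim range), so the lever is clear. Now down onto the crank grip.

Request:
{"name": "jog_arm", "arguments": {"dp": [[0,0.2,2],[0,0.2,4],[0,0.2,5.5],[0,0.2,6.8],[0,0.2,6.8]], "delta_rot": [[0,0,0],[0,0,0],[0,0,0],[0,0,0],[0,0,0]], "gripper": [0.45,0.45,0.45,0.45,0.45]}}

```text
t: 10.68
tool_pos: [448.9, -172.8, 80.6]
eef_rot: [-0.646, -3.073, 0.001]
ft_force: [-0.3, -0.7, -0.5]
grip_width: 38.7
finger_force: 0.0
```

Request:
{"name": "jog_arm", "arguments": {"dp": [[0,0,0],[0,0,0],[0,0,0]], "delta_rot": [[0,0,0],[0,0,0],[0,0,0]], "gripper": [0.1,0.1,0.1], "force": 20}}

```text
t: 11.05
tool_pos: [449.7, -173.2, 82.0]
eef_rot: [0.647, 3.073, 0.0]
ft_force: [-0.5, 0.2, 2.1]
grip_width: 17.2
finger_force: 21.4
```

```bash
cat >> h.py <<'E'
def needle(n,img):
    S=stand(np.load("stand.npy"))
    m=np.float32([proj(n,S((c,143-r,84))) for r,c in[(-36,-36),(-36,36),(36,36),(36,-36)]])
    H=cv2.getPerspectiveTransform(m,np.float32([[0,0],[288,0],[288,288],[0,288]]))
    d=cv2.warpPerspective(np.ascontiguousarray(img),H,(288,288),flags=cv2.INTER_CUBIC).astype(float).mean(2)
    yy,xx=np.mgrid[:288,:288];w0=(d>.6*np.percentile(d,90))
    l,_,_,c=max(((0,0,0,0),)) if 0 else (0,0,0,0)
    N,lab,st,cen=cv2.connectedComponentsWithStats(cv2.morphologyEx(w0.astype(np.uint8),cv2.MORPH_CLOSE,np.ones((25,25))))
    c=cen[1+np.argmax(st[1:,4])]
    x,y=xx-c[0],yy-c[1];r=np.hypot(x,y);k=r<100
    w=np.clip(np.median(d[k])-12-d,0,None)*k*(r>12)
    a=np.arctan2(x,-y) # cw from +y
    t=.5*np.angle((w*r**2*np.exp(2j*a)).sum())
    s1=(w*np.cos(a-t)*r).sum()
    return (t+(np.pi if s1<0 else 0))%(2*np.pi),c-144
E
python3 - <<'E'
from h import *
rd=lambda f:cv2.imread(f)[:,:,::-1]
print("init",needle("scene",rd("pics/scene0.png")),needle("top",rd("pics/top0.png")))
print("lift",needle("scene",np.load("s1.npy")),needle("top",np.load("t1.npy")))
print("now",needle("scene",capture("scene")),needle("top",capture("top")),ctrl.get_state()["tool_pos"])
E
```

```text
init (np.float64(1.70890337738654), array([ 5.78407044, -0.15020679])) (np.float64(1.6108350890162468), array([ 4.02208137, -3.12870236]))
lift (np.float64(2.353756767875499), array([ 5.16127385, -1.52696959])) (np.float64(2.1974121219203337), array([ 3.76384909, -3.31484514]))
now (np.float64(2.3523776805754415), array([ 5.2235063 , -1.37222433])) (np.float64(2.2043717832169367), array([ 3.93440921, -3.27776927])) [ 449.65020406 -173.21521983   81.95101146]
```

```bash
cat >> h.py <<'E'
def table(th,d,ncall,rows=5):
    s=ctrl.get_state();M=R.from_rotvec(s["eef_rot"]).as_matrix();f=lambda t:45*np.array([np.cos(t),np.sin(t),0])
    for k in range(ncall):
        b=th+k*rows*d
        print(round(b+rows*d,3),[[round(float(v),2) for v in (M.T@(f(b+(i+1)*d)-f(b))/10)[:2]]+[0] for i in range(rows)])
E
python3 -c "
from h import *
table(2.985,.15,9)"
```

```text
3.735 [[-0.22, -0.64, 0], [-0.53, -1.23, 0], [-0.93, -1.78, 0], [-1.41, -2.26, 0], [-1.95, -2.66, 0]]
4.485 [[-0.6, -0.32, 0], [-1.23, -0.54, 0], [-1.89, -0.66, 0], [-2.57, -0.69, 0], [-3.24, -0.61, 0]]
5.235 [[-0.65, 0.17, 0], [-1.27, 0.45, 0], [-1.84, 0.81, 0], [-2.35, 1.25, 0], [-2.79, 1.76, 0]]
5.985 [[-0.36, 0.57, 0], [-0.62, 1.19, 0], [-0.8, 1.84, 0], [-0.87, 2.51, 0], [-0.84, 3.19, 0]]
6.735 [[0.13, 0.66, 0], [0.35, 1.3, 0], [0.67, 1.89, 0], [1.08, 2.43, 0], [1.56, 2.91, 0]]
7.485 [[0.55, 0.4, 0], [1.14, 0.71, 0], [1.78, 0.93, 0], [2.45, 1.05, 0], [3.12, 1.07, 0]]
8.235 [[0.67, -0.08, 0], [1.32, -0.26, 0], [1.93, -0.54, 0], [2.5, -0.9, 0], [3.01, -1.35, 0]]
8.985 [[0.43, -0.52, 0], [0.79, -1.09, 0], [1.05, -1.71, 0], [1.22, -2.37, 0], [1.28, -3.04, 0]]
9.735 [[-0.03, -0.67, 0], [-0.17, -1.33, 0], [-0.4, -1.97, 0], [-0.72, -2.56, 0], [-1.13, -3.1, 0]]
```

Request:
{"name": "jog_arm", "arguments": {"dp": [[-0.22,-0.64,0],[-0.53,-1.23,0],[-0.93,-1.78,0],[-1.41,-2.26,0],[-1.95,-2.66,0]], "delta_rot": [[0,0,0],[0,0,0],[0,0,0],[0,0,0],[0,0,0]], "gripper": [0.1,0.1,0.1,0.1,0.1]}}

```text
t: 11.78
tool_pos: [456.5, -205.6, 81.9]
eef_rot: [0.647, 3.074, 0.001]
ft_force: [-1.4, 1.3, 7.5]
grip_width: 17.4
finger_force: 22.0
```

```bash
cat >> h.py <<'E'
def rep():
    b=capture("top");a=capture("scene");s=ctrl.get_state();p=s["tool_pos"]-[494,-180.2,0]
    n=[needle("top",b),needle("scene",a)]
    print("th",np.arctan2(p[1],p[0])%(2*np.pi),"r",np.hypot(*p[:2]),"F",s["ft_force"].round(1),s["grip_width"],s["t"]);print([(round(x[0],3),x[1].round(1)) for x in n])
E
python3 -c "
from h import *
rep()"
```

```text
th 3.7556014405700835 r 45.25993441721804 F [ 0.4 -2.1  6.1] 17.211843758197794 11.875
[(np.float64(1.275), array([ 3.8, -3.1])), (np.float64(1.383), array([ 5.2, -1.2]))]
```

Request:
{"name": "jog_arm", "arguments": {"dp": [[-0.6,-0.32,0],[-1.23,-0.54,0],[-1.89,-0.66,0],[-2.57,-0.69,0],[-3.24,-0.61,0]], "delta_rot": [[0,0,0],[0,0,0],[0,0,0],[0,0,0],[0,0,0]], "gripper": [0.1,0.1,0.1,0.1,0.1]}}

```text
t: 12.5
tool_pos: [483.7, -224.5, 82.0]
eef_rot: [0.648, 3.074, -0.0]
ft_force: [-2.6, -1.4, 8.3]
grip_width: 17.5
finger_force: 22.1
```

```bash
python3 -c "
from h import *
rep()"
```

```text
th 4.501798113027355 r 45.53864257466067 F [ 1.3 -2.2  6.3] 17.50901380280744 12.6
[(np.float64(1.524), array([ 3.9, -3.3])), (np.float64(1.681), array([ 4.7, -1.4]))]
```

Request:
{"name": "jog_arm", "arguments": {"dp": [[-0.65,0.17,0],[-1.27,0.45,0],[-1.84,0.81,0],[-2.35,1.25,0],[-2.79,1.76,0]], "delta_rot": [[0,0,0],[0,0,0],[0,0,0],[0,0,0],[0,0,0]], "gripper": [0.1,0.1,0.1,0.1,0.1]}}

```text
t: 13.22
tool_pos: [516.4, -219.8, 82.0]
eef_rot: [0.648, 3.073, -0.001]
ft_force: [-1.2, -0.7, 6.5]
grip_width: 17.2
finger_force: 22.0
```

```bash
python3 -c "
from h import *
rep()"
```

```text
th 5.253684688164156 r 45.43475889100355 F [ 3.1 -1.8  5. ] 17.40629566619118 13.325
[(np.float64(2.808), array([ 3.9, -3.2])), (np.float64(2.973), array([ 5. , -1.7]))]
```

Request:
{"name": "jog_arm", "arguments": {"dp": [[-0.36,0.57,0],[-0.62,1.19,0],[-0.8,1.84,0],[-0.87,2.51,0],[-0.84,3.19,0]], "delta_rot": [[0,0,0],[0,0,0],[0,0,0],[0,0,0],[0,0,0]], "gripper": [0.1,0.1,0.1,0.1,0.1]}}

```text
t: 13.95
tool_pos: [537.1, -193.9, 82.0]
eef_rot: [0.648, 3.073, -0.001]
ft_force: [-1.2, -2.9, 7.6]
grip_width: 17.3
finger_force: 21.9
```

```bash
python3 -c "
from h import *
rep()"
```

```text
th 6.008067313733593 r 45.14786477603349 F [1.8 1.6 7.4] 17.091396860052537 14.05
[(np.float64(4.467), array([ 4. , -3.2])), (np.float64(4.384), array([ 4.9, -1.6]))]
```

Request:
{"name": "jog_arm", "arguments": {"dp": [[0.13,0.66,0],[0.35,1.3,0],[0.67,1.89,0],[1.08,2.43,0],[1.56,2.91,0]], "delta_rot": [[0,0,0],[0,0,0],[0,0,0],[0,0,0],[0,0,0]], "gripper": [0.1,0.1,0.1,0.1,0.1]}}

```text
t: 14.68
tool_pos: [534.3, -160.5, 82.0]
eef_rot: [0.647, 3.073, -0.001]
ft_force: [-1.7, -3.4, 8.9]
grip_width: 17.4
finger_force: 22.0
```

```bash
python3 -c "
from h import *
rep()"
```

```text
th 0.4757474096060887 r 44.827440427328746 F [-2.5 -0.   9.1] 17.564869327234213 14.775
[(np.float64(5.593), array([ 4.1, -3.1])), (np.float64(5.513), array([ 5.2, -1.3]))]
```

Request:
{"name": "jog_arm", "arguments": {"dp": [[0.55,0.4,0],[1.14,0.71,0],[1.78,0.93,0],[2.45,1.05,0],[3.12,1.07,0]], "delta_rot": [[0,0,0],[0,0,0],[0,0,0],[0,0,0],[0,0,0]], "gripper": [0.1,0.1,0.1,0.1,0.1]}}

```text
t: 15.4
tool_pos: [510.1, -138.6, 82.0]
eef_rot: [0.647, 3.073, -0.001]
ft_force: [0.1, -5.1, 7.3]
grip_width: 17.4
finger_force: 21.9
```

```bash
python3 -c "
from h import *
rep()"
```

```text
th 1.2203151508957286 r 44.590739958008264 F [-2.6 -3.4 10.4] 17.24828653170051 15.5
[(np.float64(5.542), array([ 3.8, -5.4])), (np.float64(5.437), array([ 4.8, -1.6]))]
```

Request:
{"name": "jog_arm", "arguments": {"dp": [[0.67,-0.08,0],[1.32,-0.26,0],[1.93,-0.54,0],[2.5,-0.9,0],[3.01,-1.35,0]], "delta_rot": [[0,0,0],[0,0,0],[0,0,0],[0,0,0],[0,0,0]], "gripper": [0.1,0.1,0.1,0.1,0.1]}}

```text
t: 16.12
tool_pos: [477.6, -138.8, 82.0]
eef_rot: [0.647, 3.072, -0.001]
ft_force: [4.6, -5.4, 4.8]
grip_width: 17.8
finger_force: 21.7
```

```bash
python3 -c "
from h import *
rep()"
```

```text
th 1.9680488572527663 r 44.59365152169152 F [ 0.2 -4.6  6.6] 17.272284873722267 16.225
[(np.float64(4.418), array([ 4.1, -3.1])), (np.float64(4.217), array([ 4.8, -1.7]))]
```

```bash
python3 - <<'E'
from h import *
from scipy.optimize import least_squares
th=np.array([2.985,3.7556,4.5018,5.2537,6.0081,6.759,7.5035,8.2512])
t=np.array([2.204,1.275,1.524,2.808,4.467,5.593,5.542,4.418]);s=np.array([2.352,1.383,1.681,2.973,4.384,5.513,5.437,4.217])
for n in(t,s,(t+s)/2):
    r=least_squares(lambda p:p[0]+p[1]*np.cos(th-p[2])-n,[3.5,2.2,7.15]);print(r.x,r.fun.round(3))
phi=least_squares(lambda p:p[0]+p[1]*np.cos(th-p[2])-t,[3.5,2.2,7.15]).x[2]
d=(phi-8.2512)/8;print(phi,d)
table(8.2512,d,2,4)
E
```

```text
[3.46333616 2.25508909 7.11414378] [ 0.017 -0.014 -0.007  0.011  0.007 -0.015  0.008 -0.007]
[3.47563982 2.09803955 7.08918763] [-0.075  0.033  0.011 -0.046  0.078 -0.053 -0.041  0.093]
[3.46948799 2.1763951  7.10211591] [-0.029  0.01   0.002 -0.017  0.043 -0.034 -0.017  0.043]
7.1141437773925285 -0.14213202782593404
7.683 [[-0.47, 0.43, 0], [-1.0, 0.79, 0], [-1.57, 1.07, 0], [-2.18, 1.27, 0]]
7.114 [[-0.63, 0.11, 0], [-1.27, 0.13, 0], [-1.9, 0.06, 0], [-2.52, -0.1, 0]]
```

Request:
{"name": "jog_arm", "arguments": {"dp": [[-0.47,0.43,0],[-1.0,0.79,0],[-1.57,1.07,0],[-2.18,1.27,0]], "delta_rot": [[0,0,0],[0,0,0],[0,0,0],[0,0,0]], "gripper": [0.1,0.1,0.1,0.1]}}

```text
t: 16.73
tool_pos: [501.7, -136.3, 81.9]
eef_rot: [-0.648, -3.074, 0.001]
ft_force: [-3.8, -5.6, 12.3]
grip_width: 17.1
finger_force: 22.2
```

Request:
{"name": "jog_arm", "arguments": {"dp": [[-0.63,0.11,0],[-1.27,0.13,0],[-1.9,0.06,0],[-2.52,-0.1,0],[-2.52,-0.1,0]], "delta_rot": [[0,0,0],[0,0,0],[0,0,0],[0,0,0],[0,0,0]], "gripper": [0.1,0.1,0.1,0.1,0.1]}}

```text
t: 17.35
tool_pos: [524.6, -147.6, 81.9]
eef_rot: [0.649, 3.074, -0.001]
ft_force: [-1.5, -4.7, 9.2]
grip_width: 17.8
finger_force: 22.2
```

```bash
python3 -c "
from h import *
rep()"
```

```text
th 0.8200427028232334 r 44.7121403466967 F [-2.5 -3.8  9.8] 17.36144079367311 17.45
[(np.float64(5.724), array([ 4. , -3.1])), (np.float64(5.667), array([ 5.2, -1.7]))]
```

Request:
{"name": "jog_arm", "arguments": {"dp": [[0,0,0],[0,0,0],[0,0,0],[0,0,-3],[0,0,-8]], "delta_rot": [[0,0,0],[0,0,0],[0,0,0],[0,0,0],[0,0,0]], "gripper": [0.4,0.4,0.4,0.4,0.4]}}

```text
t: 18.08
tool_pos: [523.3, -145.9, 160.8]
eef_rot: [-0.646, -3.071, 0.001]
ft_force: [0.8, 0.2, -0.2]
grip_width: 34.5
finger_force: 0.0
```

Request:
{"name": "jog_arm", "arguments": {"dp": [[4,0,-3],[8,0,-4],[13,0,-4],[17,0,-4],[17,0,-4]], "delta_rot": [[0,0,0],[0,0,0],[0,0,0],[0,0,0],[0,0,0]], "gripper": [0.4,0.4,0.4,0.4,0.4]}}

```text
t: 18.7
tool_pos: [367.4, -76.8, 201.5]
eef_rot: [0.644, 3.075, 0.003]
ft_force: [-0.0, -0.1, 0.6]
grip_width: 34.1
finger_force: 0.0
```

```bash
python3 - <<'E'
from h import *
rep()
shot("scene","z",(240,145,400,315),3.4)
E
```

```text
th 2.454016230272584 r 161.26356820431764 F [ 0.3 -0.4  0.3] 34.45818153894967 18.8
[(np.float64(5.708), array([ 4. , -3.1])), (np.float64(5.647), array([ 5. , -1.4]))]
```

View pics/z.png

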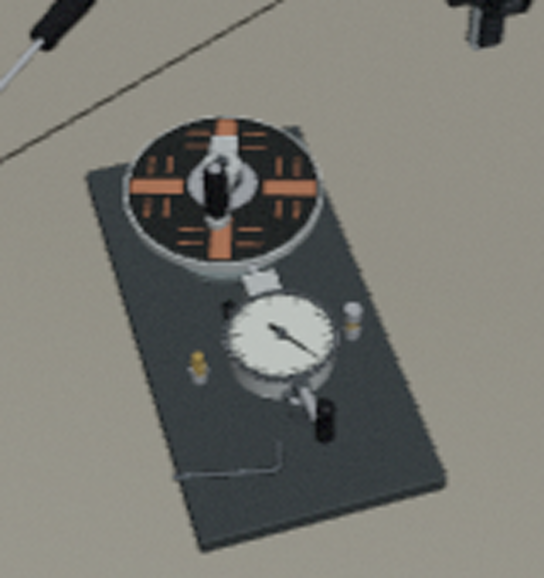

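The lever now points away from the disc, the needle reads 5.71 (fitted maximum 5.72), and the bystanders haven't moved. I'll check that releasing the grip didn't shift the disc, using the copper cross.

```bash
python3 - <<'E'
from h import *
S=stand(np.load("stand.npy"))
def cross(img):
    m=np.float32([proj("top",S((c,-r,75))) for r,c in[(-72,-72),(-72,72),(72,72),(72,-72)]])
    d=cv2.warpPerspective(np.ascontiguousarray(img),cv2.getPerspectiveTransform(m,np.float32([[0,0],[576,0],[576,576],[0,576]])),(576,576),flags=cv2.INTER_CUBIC).astype(float)
    yy,xx=np.mgrid[:576,:576]-288.;r=np.hypot(xx,yy);w=np.clip(d[:,:,0]-d[:,:,2]-60,0,None)*(r>135)*(r<255)
    a=np.arctan2(-yy,xx);return np.angle((w*np.exp(4j*a)).sum())/4
a=cross(cv2.imread("pics/top0.png")[:,:,::-1]);b=cross(capture("top"))
e=7.1141-2.985
print(a,b,"turn err",(b-a-e+np.pi/4)%(np.pi/2)-np.pi/4)
E
```

```text
0.2697310601582615 -0.3087102289451931 turn err 0.004847691281235633
```

The disc stands within about 0.005 rad of the fitted high spot, so I'm handing in.

```bash
python3 -c "
from cell import ctrl
print(ctrl.close_job())"
```

```text
the job is handed in; nothing more can be done
None
```

The job is handed in: the lever is swung right over, clear of the plunger, and the disc stands with its high spot at the tip. The needle reads about 5.71 rad against a fitted maximum of 5.72, the arm is clear of everything, and it took about 19 s.

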